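# Move the airflow probe out one station on a propeller test stand

## Task

On the propeller test stand, first lower the clear guard over the propeller until it rests on its front stop, easing it down by its ball grip without letting it slam. Then pull up the lock knob of the airflow probe's sleeve, slide the sleeve along the perforated tube to the next hole away from the propeller and let the pin drop fully home there. Finish still gripping the lock knob with the pin home, so that I can tighten the clamp screw; leave the other things on the bench where they are.

Things in the scene. Friction and masses are not known exactly. Their poses are not given: they have to be found in the camera images.
- stand: Propeller test stand, fixed: base plate 150 x 460 mm, top 12 mm above the bench. Origin on the bench under its middle; z up, y along the perforated tube away from the propeller, -x the robot's side. Shaft at x = 0, 100 mm up, along y; propeller plane y = -130 mm, tower behind it 120 mm high. Tube 25 mm wide at x = 0, y = -77 to 214 mm, top 47 mm up, 9 mm holes every 30 mm.
- visor (a joint): Opening angle of the clear curved propeller guard (rad): 0 = down on its front stop, 1.35 = fully back. It turns about the shaft's axis (through point visor_hinge, along the stand's y); its ball grip comes over the top towards the robot as it closes. A friction hinge (0.05 N m) holds it raised; below about 0.4 rad the guard (0.16 kg) may fall if let go.
- visor_ball (a point): Centre of the guard's black ball grip, 27 mm across, on an 8 mm stem standing out radially from the clear shell (radius 78 mm, 74 mm wide along y), 124 mm from the hinge axis. Guard down: 40 degrees above level on the robot's side, 95 mm in front (-x) of the axis, 180 mm above the bench; at opening angle a: 40 degrees + a from -x, up and over. Free on both y sides and above.
- visor_hinge (a point): Point on the guard's hinge axis (the propeller shaft's axis), midway along the guard, 100 mm above the bench; its y is the hinge axis and the stand's y.
- probe_slide (a joint): Travel of the grey sleeve along the tube (m): 0 at the hole where it starts, growing along the stand's y, away from the propeller; the next hole away is at 0.030. Sleeve 100 mm long, 34 mm wide, top 51.5 mm above the bench, clamp screw on its +x side. The pin stops it while home; with the pin out it drags with about 2 N.
- probe_ring (a point): Centre of the airflow probe, a black vane ring 58 mm across and 24 mm deep on the sleeve's propeller end, 100 mm above the bench (top at 129 mm); 62 mm from the lock knob's axis, towards the propeller.
- plunger (a joint): Lift of the lock plunger (m): 0 = pin fully home in a hole, 0.009 = pin clear, its nose on the tube's top, 0.013 = end stop. A spring pushes it down with 6 N (home) to 9 N (pulled up). The round-nosed 8 mm pin finds a hole by itself from about 2 mm either way. It rides on the sleeve: pull the knob up and slide the sleeve by it.
- index_knob: Black round upright knob of the lock plunger, 26 mm across, 23.5 mm high; origin at its centre, 80.5 mm above the bench with the pin home, z up. Under it a steel barrel, 17 mm across, up to 67.5 mm above the bench, on the sleeve over the tube's middle line. It lifts straight up 13 mm and moves with the sleeve; nothing else within 45 mm at its height.
- battery_mid (a point): Middle of a loose battery pack, 104 x 34 x 28 mm, lying in front of the stand. Leave it.
- hex_driver_mid (a point): Middle of a loose screwdriver, 150 mm long, lying in front of the guard. Leave it.
- spare_prop_mid (a point): Middle of a loose two-blade propeller, 126 mm across, lying flat behind the stand. Leave it.
- spare_motor_mid (a point): Middle of a loose motor, 28 mm across, standing behind the stand. Leave it.
- drone_mid (a point): Middle of a folded grey drone, 190 x 110 x 65 mm, on the left of the bench. Leave it.
- parts_bin_mid (a point): Middle of an open grey bin, 120 x 80 x 60 mm, on the left of the bench. Leave it.
- handset_mid (a point): Middle of a white remote-control handset, 160 x 105 mm, two aerials, on the right of the bench. Leave it.
- spool_mid (a point): Middle of an upright spool, 52 mm across and 44 mm high, on the right of the bench. Leave it.

How it is judged (in metres and radians):
On the way, in this order (a step that is already met when the one before it is completed fails the run):
1. the guard is down on its front stop (value of joint visor below 0.05 rad), for 0.2 s.
2. with the guard down, the lock pin is pulled clear of its hole (value of joint visor below 0.05 rad and value of joint plunger above 0.0075 m), for 0.1 s.
3. the sleeve stands at the next hole away from the propeller with the pin home (value of joint visor below 0.05 rad and value of joint plunger below 0.002 m and value of joint probe_slide between 0.0275 and 0.0325 m), for 0.2 s.
At the end, for the whole second after the job is handed in: The guard is down (visor under 0.05 rad), the sleeve is at the next hole (probe_slide 30 mm, within 2.5 mm) and at rest, the pin is home (plunger under 2 mm) and the fingers still hold the lock knob with more than 3 N (all of step 3 and velocity of joint probe_slide between -0.01 and 0.01 m/s and contact force between the fingers and index_knob above 3 N); the arm keeps its last pose, push and grip.
It fails at once if the guard slams down onto its stop (faster than 2 rad/s in its last 0.2 rad, some 0.25 m/s at the ball grip) (value of joint visor below 0.2 rad and velocity of joint visor below -2 rad/s).
It fails at once if another thing on the bench is pushed more than 25 mm from its place (distance of any of drone_mid, handset_mid, parts_bin_mid, spool_mid, battery_mid, spare_prop_mid, spare_motor_mid, hex_driver_mid from where it was at the start of the episode above 0.025 m).
It also fails if it takes over 50 s, if anything falls off the work surface, if the arm or the gripper's body presses on something with over 40 N, if the wrist force passes 120 N, or if a joint passes its speed limit or range.

## Robot

A 6-joint arm with a two-finger parallel gripper is mounted at the origin on the work surface. World frame = base frame: x ahead of the robot, y to its left, z up, the work surface at z = 0. Lengths are in mm, angles in rad, forces in N, time in s.
With the tool pointing down it reaches from about 275 to 825 mm from the base axis. Payload 5.2 kg.
Tool frame: the origin (TCP) lies midway between the tips of the shut fingers; the grasp point (between the pads) lies behind it (bot.tcp_to_grasp is the z of the grasp point in the tool frame, in mm); z points along the fingers, y is the line along which they close (so a half turn about z gives the same grasp; the last joint's range is limited). The gripper opens to 93 mm and grips with 3 to 60 N. Pads are 15 mm wide; open, the fingers measure 128 mm over their backs; the gripper's body (75 mm by 188 mm) begins 65 mm behind the grasp point.
Start: joints at [-1.541, 0.259, 1.535, -0, 1.348, -0.203], TCP at [126.908, -535.163, 218.653] pointing down, gripper open.
Joint ranges: [-3.14, 3.14], [-0.91, 2.08], [0.19, 2.58], [-1.22, 4.36], [0.22, 2.71], [-3.12, 3.12]. Speed limits (rad/s): [2.57, 2.57, 3.14, 3.14, 3.14, 3.14].

## Interface

Orientations are given as [roll, pitch, yaw] about the fixed x, y, z axes, in that order (R = Rz(yaw) Ry(pitch) Rx(roll)).
In Python, from plant import bot gives the robot as it stands. The module is installed in compiled form; this text tells all that it offers.
- The arm moves only by the tool send_rows, never from a script. Its argument "deltas" is a list of rows, each a list of 4 numbers: the shift along the tool's x, y, z in m, then the turn about the tool's z in degrees. A call has 1 to 5 rows; each row is the pose to reach, as a shift and turn from the pose commanded when the call began, along the tool's axes at that moment; what a row does not reach only later rows make up. A row lasts 1/12 s, in which the tool goes at most 41.7 mm and 7.16 degrees, less where a joint would pass 70% of its speed; a pose out of reach is approached as far as the arm can. A call with a gripper value outside its range is refused whole. "claw" is the closure in counts, from 0 (fully open) to 255 (shut), set as the call begins (left out, the last holds). The fingers move at their own pace and stop on an object; "force" is the grip in N (left out, the last holds). Time passes only in rows, so rows that repeat a pose let the fingers close. It gives the time, the measured TCP pose, the force, the opening and the grip force at its end, in the units of the state.
- bot.read_state(): the state, without advancing time (a new reading comes with each control period).
- bot.snapshot(name): name is "scene" or "top" or "wrist"; returns the picture (480x640x3 uint8, blue, green, red); there is no depth.
- bot.get_calibration(name): a dict with "mtx" (3x3 intrinsics, pixels), "k1" (the pictures are not rectified: a ray, as slopes to the right and down, at radius r is drawn at 1 + k1 r^2 times it, then the intrinsics apply), "camera_from_world" (4x4, takes a point from world to camera coordinates). Camera axes: x right, y down, z forward; pixel columns grow to the right and rows downward; lengths in mm; the calibration is good to about 2 mm. A picture is of the moment at which its call begins: read the wrist's pose just before it. get_calibration takes no time and is no camera call; for the wrist camera it gives the pose at the moment of the call.
- bot.hand_in(): hands the job in; it is judged then, once.
The state is a dict: "time_s": time; "joints": joint angles; "dq": joint speeds; "joint_efforts": joint torques, N m; "tcp_pos": TCP position; "ee_rot": TCP orientation; "wrist_force": force on the tool from outside, world axes, zero at the start; "wrist_torque": the same for the moment, N m; "gripper_width": finger opening in mm; "grasp_force": force on a finger pad.
Only numpy, scipy, OpenCV 4.12 (cv2) and the standard library are available. Lean on these libraries where they do the work, as an engineer would, in place of code of your own. Each camera call takes 0.05 s, during which the arm holds its last target. There are 200 camera calls.

## Working session

There is one attempt and no reset: what is moved stays moved. The work goes in short steps, Python scripts to look and compute and a tool call to move; the robot and the scene stay as the last step left them, time stands still between calls to the robot, and variables do not carry over. Pictures are saved under pics/ and viewed, at most 10 in all, crops included, and the job is handed in when it is done.

Besides the shell and the picture viewer there is one more tool, called after "Call:" as a command line: name --pt "numbers of a row" for each row, then --argument value for the rest. send_rows: Moves the arm, as the interface text tells. Its arguments: {"type":"object","properties":{"deltas":{"type":"array","items":{"type":"array","items":{"type":"number"}}},"claw":{"type":"number"},"force":{"type":"number"}},"required":["deltas"]}

```bash
mkdir -p pics; python3 - <<'E'
from plant import bot
import cv2,numpy as np
s=bot.read_state();print(s, bot.tcp_to_grasp)
for n in("scene","top"):
    cv2.imwrite(f"pics/{n}0.png",bot.snapshot(n)); c=bot.get_calibration(n);print(n,c)
E
```

```text
{'time_s': 0.0, 'joints': array([-1.54077268e+00,  2.59339638e-01,  1.53607456e+00, -2.35967883e-05,
        1.34797885e+00, -2.02783575e-01]), 'dq': array([-5.18771187e-04,  1.39552955e-03,  7.36467576e-05,  5.51007858e-05,
        3.15788238e-04,  1.66234097e-03]), 'joint_efforts': array([-2.17178153e-04, -4.37310576e+01, -2.84006542e+01,  7.17515987e-02,
        4.09490126e-02, -1.60307213e-04]), 'tcp_pos': array([ 126.89717044, -534.60639936,  217.82293123]), 'ee_rot': array([-3.13982452e+00, -3.40059129e-04,  2.32812159e-01]), 'wrist_force': array([ 0.03003358, -0.62940278, -0.07821769]), 'wrist_torque': array([-0.00860684, -0.02598272,  0.03390647]), 'grasp_force': 0.0, 'gripper_width': 93.02814459998805} -18.8
scene {'mtx': array([[454.05869814,   0.        , 317.91535574],
       [  0.        , 454.05869814, 239.08727462],
       [  0.        ,   0.        ,   1.        ]]), 'k1': -0.05814382713532875, 'camera_from_world': array([[ 8.57418270e-01,  5.14593321e-01,  5.25596843e-03,
        -4.90621200e+02],
       [ 3.45656495e-01, -5.68308211e-01, -7.46690943e-01,
        -9.91470185e+01],
       [-3.81255162e-01,  6.42043216e-01, -6.65150366e-01,
         1.47369745e+03],
       [ 0.00000000e+00,  0.00000000e+00,  0.00000000e+00,
         1.00000000e+00]])}
top {'mtx': array([[519.08056823,   0.        , 317.18083394],
       [  0.        , 519.08056823, 239.68459586],
       [  0.        ,   0.        ,   1.        ]]), 'k1': 0.008622795024181455, 'camera_from_world': array([[-9.02167240e-04, -9.99861716e-01, -1.66052901e-02,
         6.85137446e+00],
       [-9.98864331e-01,  1.69203702e-03, -4.76149685e-02,
         5.51905199e+02],
       [ 4.76364809e-02,  1.65434753e-02, -9.98727730e-01,
         1.73820430e+03],
       [ 0.00000000e+00,  0.00000000e+00,  0.00000000e+00,
         1.00000000e+00]])}
```

View pics/scene0.png

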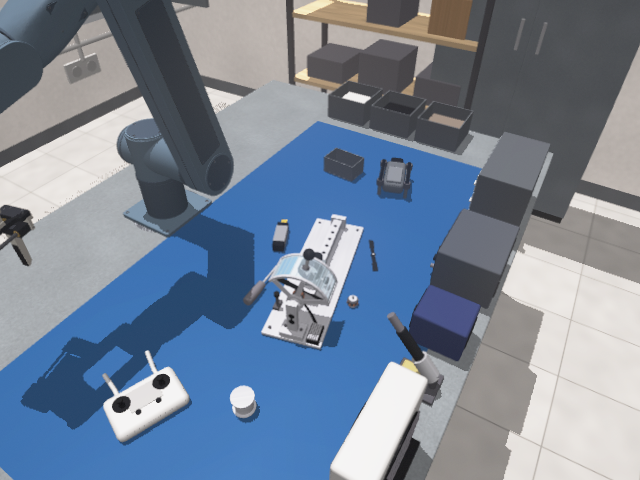

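View pics/top0.png

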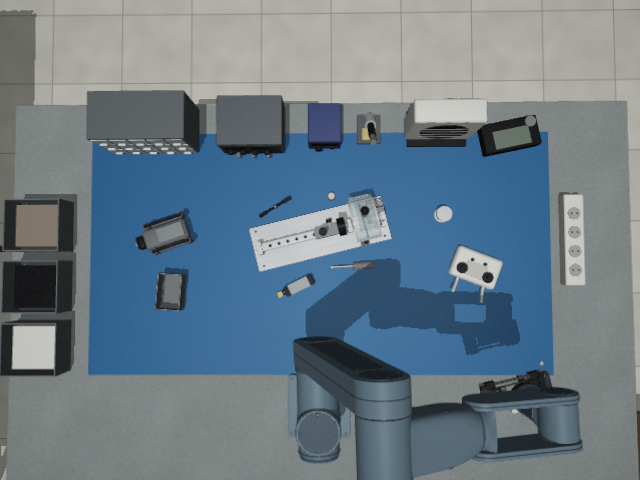

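The top view shows the stand at px (250..390, 195..270), the guard ball near (365,210) and the knob near (322,230). I'll enlarge both views.

```bash
python3 - <<'E'
import cv2,numpy as np
a=cv2.imread("pics/top0.png")[180:280,240:400];b=cv2.imread("pics/scene0.png")[205:355,240:400]
cv2.imwrite("pics/c1.png",cv2.resize(a,None,fx=5,fy=5,interpolation=cv2.INTER_CUBIC))
cv2.imwrite("pics/c2.png",cv2.resize(b,None,fx=4,fy=4,interpolation=cv2.INTER_CUBIC))
E
```

```text
(no output)
```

View pics/c1.png

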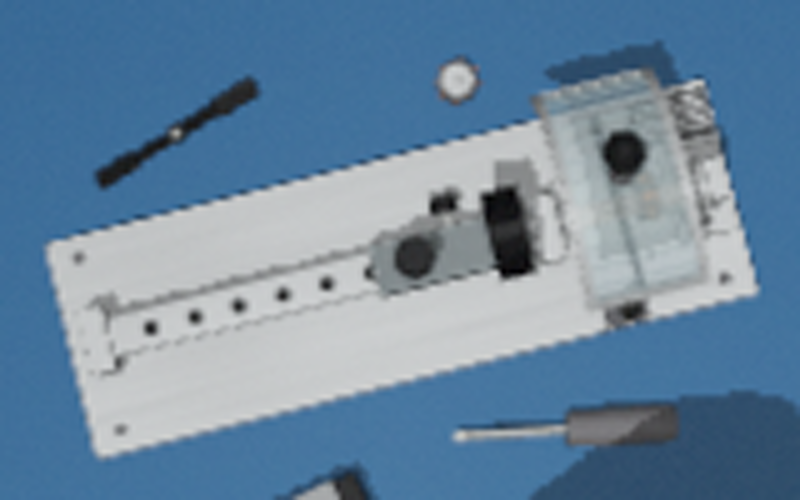

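View pics/c2.png

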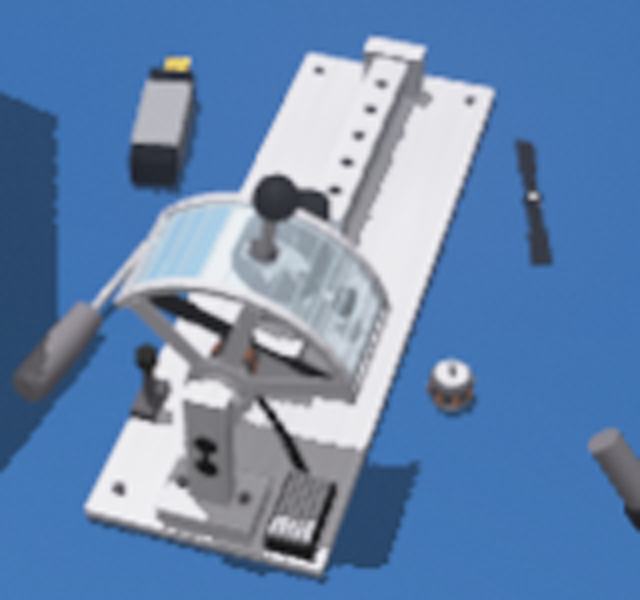

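Crop c1 (5x): plate corners (47,243), (98,458), (758,292), (705,80), ball (624,153), knob (415,256). Crop c2 (4x): ball (277,197).

```bash
cat >h.py <<'E'
from plant import bot
import numpy as np,cv2
from scipy.optimize import least_squares
def proj(c,P):
    P=np.atleast_2d(P);q=P@c["camera_from_world"][:3,:3].T+c["camera_from_world"][:3,3]
    s=q[:,:2]/q[:,2:];s=s*(1+c["k1"]*(s**2).sum(1,keepdims=True))
    return s*[c["mtx"][0,0],c["mtx"][1,1]]+c["mtx"][:2,2]
def W(p,L):
    c,s=np.cos(p[2]),np.sin(p[2]);L=np.atleast_2d(L).astype(float)
    return np.c_[p[0]+c*L[:,0]-s*L[:,1],p[1]+s*L[:,0]+c*L[:,1],L[:,2]]
E
python3 - <<'E'
from h import *
t=bot.get_calibration("top");s=bot.get_calibration("scene")
px=lambda l:(np.array(l)+.5)/5-.5+[240,180]
L=[[75,230,12],[-75,230,12],[-75,-230,12],[75,-230,12],[0,0,80.5+10]]
uv=px([(47,243),(98,458),(758,292),(705,80)])
ball_t=px([(624,153)]);ball_s=(np.array([(277,197)])+.5)/4-.5+[240,205]
def B(p,vy):
    return W(p,[[-124*np.cos(.698+p[3]),vy,100+124*np.sin(.698+p[3])]])
def f(p):
    return np.r_[(proj(t,W(p,L[:4]))-uv).ravel(),(proj(t,B(p,p[4]))-ball_t).ravel(),(proj(s,B(p,p[4]))-ball_s).ravel()]
r=least_squares(f,[600,0,.2,.9,-130]);print(r.x,f(r.x).round(1))
g=lambda q:(proj(t,W(r.x,[[0,q[0],92]]))-px([(415,256)])).ravel()
k=least_squares(g,[20]);print("knob y",k.x,g(k.x),W(r.x,[[0,k.x[0],80.5]]))
for a in (r.x[3],0.8,.4,0): 
    q=r.x.copy();q[3]=a;print(a,B(q,q[4]))
E
```

```text
[ 5.73776204e+02 -3.22206346e+00  2.42442763e-01  1.05636497e+00
 -1.44856939e+02] [-0.3 -0.  -0.1  0.   0.4  0.3 -0.  -0.3  0.2 -0.3 -0.1 -0.3]
knob y [-9.89859762] [0.05010958 0.2013403 ] [[576.1526067  -12.83117092  80.5       ]]
1.0563649669566337 [[ 630.52560165 -138.40851531  221.91661863]]
0.8 [[ 599.79767021 -146.0077573   223.67158815]]
0.4 [[ 553.73726392 -157.39883235  210.39699987]]
0 [[ 516.33100735 -166.64967294  179.69315272]]
```

Call:
send_rows --pt "0.01 -0.005 -0.015 0" --pt "0.03 -0.015 -0.035 -0.5" --pt "0.06 -0.03 -0.05 -0.5" --pt "0.09 -0.045 -0.06 -0.5" --pt "0.12 -0.056 -0.062 -0.5" --claw 0 --force 20

```text
time_s: 0.52
tcp_pos: [231.6, -452.5, 282.5]
ee_rot: [3.139, -0.0, 0.241]
wrist_force: [0.4, -0.5, -0.2]
gripper_width: 93.0
grasp_force: 0.0
```

Call:
send_rows --pt "0.032 -0.015 0 0" --pt "0.064 -0.03 0 0" --pt "0.096 -0.045 0 0" --pt "0.128 -0.06 0 0" --pt "0.16 -0.074 0 0"

```text
time_s: 0.93
tcp_pos: [369.3, -341.2, 280.4]
ee_rot: [-3.141, 0.0, 0.241]
wrist_force: [0.4, -0.6, 0.0]
gripper_width: 93.0
grasp_force: 0.0
```

Call:
send_rows --pt "0.032 -0.015 0 0" --pt "0.064 -0.03 0 0" --pt "0.096 -0.045 0 0" --pt "0.128 -0.06 0 0" --pt "0.16 -0.074 0 0"

```text
time_s: 1.35
tcp_pos: [507.0, -231.1, 280.3]
ee_rot: [-3.141, 0.001, 0.242]
wrist_force: [0.6, -0.3, 0.5]
gripper_width: 93.0
grasp_force: 0.0
```

Call:
send_rows --pt "0.032 -0.015 0 0" --pt "0.064 -0.03 0 0" --pt "0.096 -0.045 0 0" --pt "0.12 -0.057 0 0" --pt "0.13 -0.061 0 0"

```text
time_s: 1.77
tcp_pos: [619.6, -139.2, 279.5]
ee_rot: [-3.14, 0.0, 0.245]
wrist_force: [0.0, -0.2, -0.1]
gripper_width: 92.9
grasp_force: 0.0
```

```bash
python3 - <<'E'
from h import *
bot.snapshot("top") # settle
s=bot.read_state();c=bot.get_calibration("wrist");im=bot.snapshot("wrist")
cv2.imwrite("pics/w1.png",im);print(s["time_s"],s["tcp_pos"],s["ee_rot"])
print(proj(c,[[630.5,-138.4,222],[576.2,-12.8,91]]))
E
```

```text
1.8167 [ 619.87086852 -139.43832947  279.41673945] [-3.13986728e+00  1.15338213e-04  2.45018330e-01]
[[327.1359434  244.61026551]
 [192.2658711  234.15490665]]
```

View pics/w1.png

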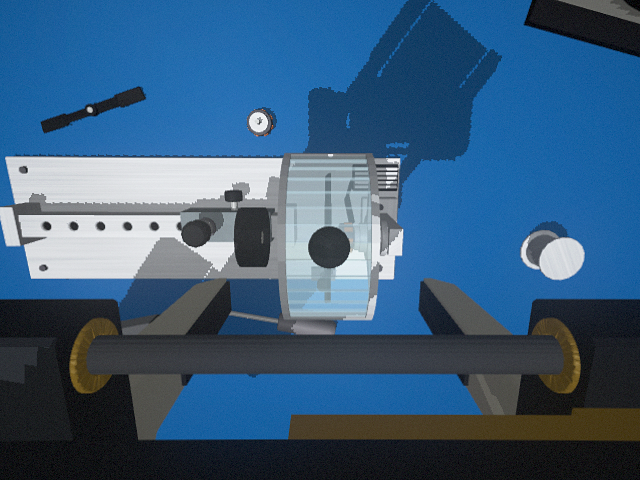

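Wrist view: ball at (329,247), against a prediction of (327,245), so the estimate is good to about 1.5 mm. Next I descend around the ball.

Call:
send_rows --pt "0.009 0.003 0.015 0" --pt "0.009 0.003 0.035 0" --pt "0.009 0.003 0.055 0" --pt "0.009 0.003 0.07 0" --pt "0.009 0.003 0.076 0"

```text
time_s: 2.28
tcp_pos: [624.8, -144.3, 200.8]
ee_rot: [-3.139, 0.005, 0.239]
wrist_force: [-1.0, 0.5, -0.1]
gripper_width: 92.8
grasp_force: 0.0
```

Call:
send_rows --pt "0 0 0 0" --pt "0 0 0 0" --pt "0 0 0 0" --pt "0 0 0 0" --pt "0 0 0 0" --claw 255 --force 15

```text
time_s: 2.7
tcp_pos: [627.6, -143.5, 205.9]
ee_rot: [3.14, -0.002, 0.241]
wrist_force: [-1.9, -0.1, 0.3]
gripper_width: 64.3
grasp_force: 0.0
```

Call:
send_rows --pt "0 0 0 0" --pt "0 0 0 0" --pt "0 0 0 0" --pt "0 0 0 0" --pt "0 0 0 0"

```text
time_s: 3.12
tcp_pos: [627.1, -142.8, 204.6]
ee_rot: [-3.141, 0.0, 0.242]
wrist_force: [-1.5, 8.8, 2.0]
gripper_width: 30.6
grasp_force: 5.2
```

Call:
send_rows --pt "0 -0.001 0 0" --pt "0 -0.001 0 0" --pt "0 -0.001 0 0" --pt "0 -0.001 0 0" --pt "0 -0.001 0 0"

```text
time_s: 3.53
tcp_pos: [626.6, -140.5, 204.6]
ee_rot: [-3.139, 0.0, 0.242]
wrist_force: [-1.8, 5.0, 2.1]
gripper_width: 26.0
grasp_force: 15.0
```

```bash
python3 - <<'E'
from h import *
s=bot.read_state();print(s["tcp_pos"],s["wrist_force"],s["grasp_force"],s["gripper_width"])
im=bot.snapshot("wrist");cv2.imwrite("pics/w2.png",im[:400])
# ball pos estimate vs hinge => steps, tool x (fwd) and z(down) from a0 to a
th=lambda a:np.radians(40)+a
for a0 in(1.056,1.02,1.09):
    print(a0,[(round(124*(np.cos(th(a0))-np.cos(th(a)))),round(124*(np.sin(th(a0))-np.sin(th(a))),1),round(a,2)) for a in a0-0.07*np.arange(1,17)])
E
```

```text
[ 626.59627776 -140.49463503  204.57806727] [-1.82755739  5.00174281  2.08291605] 15.00022977590561 25.982090819714454
1.056 [(-9, np.float64(-1.3), np.float64(0.99)), (-17, np.float64(-2.0), np.float64(0.92)), (-26, np.float64(-2.0), np.float64(0.85)), (-35, np.float64(-1.5), np.float64(0.78)), (-43, np.float64(-0.4), np.float64(0.71)), (-52, np.float64(1.4), np.float64(0.64)), (-60, np.float64(3.7), np.float64(0.57)), (-68, np.float64(6.6), np.float64(0.5)), (-76, np.float64(10.1), np.float64(0.43)), (-84, np.float64(14.1), np.float64(0.36)), (-91, np.float64(18.7), np.float64(0.29)), (-98, np.float64(23.7), np.float64(0.22)), (-105, np.float64(29.2), np.float64(0.15)), (-111, np.float64(35.2), np.float64(0.08)), (-117, np.float64(41.6), np.float64(0.01)), (-122, np.float64(48.5), np.float64(-0.06))]
1.02 [(-9, np.float64(-1.0), np.float64(0.95)), (-17, np.float64(-1.3), np.float64(0.88)), (-26, np.float64(-1.1), np.float64(0.81)), (-35, np.float64(-0.3), np.float64(0.74)), (-43, np.float64(1.2), np.float64(0.67)), (-52, np.float64(3.2), np.float64(0.6)), (-60, np.float64(5.9), np.
[... 400 characters left out ...]
0.1))]
1.09 [(-9, np.float64(-1.6), np.float64(1.02)), (-17, np.float64(-2.5), np.float64(0.95)), (-26, np.float64(-2.9), np.float64(0.88)), (-35, np.float64(-2.7), np.float64(0.81)), (-43, np.float64(-1.8), np.float64(0.74)), (-52, np.float64(-0.4), np.float64(0.67)), (-60, np.float64(1.7), np.float64(0.6)), (-68, np.float64(4.3), np.float64(0.53)), (-76, np.float64(7.5), np.float64(0.46)), (-84, np.float64(11.2), np.float64(0.39)), (-92, np.float64(15.5), np.float64(0.32)), (-99, np.float64(20.4), np.float64(0.25)), (-106, np.float64(25.7), np.float64(0.18)), (-112, np.float64(31.4), np.float64(0.11)), (-118, np.float64(37.6), np.float64(0.04)), (-124, np.float64(44.3), np.float64(-0.03))]
```

View pics/w2.png

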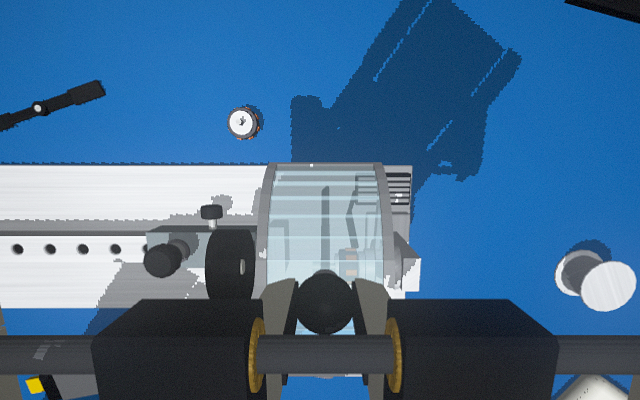

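Wrist view: the ball at (325,302) sits between both fingers. I'll ease the guard along its arc.

Call:
send_rows --pt "-0.005 0 -0.0007 0" --pt "-0.013 0 -0.0015 0" --pt "-0.022 0 -0.0018 0" --pt "-0.03 0 -0.0015 0" --pt "-0.038 0 -0.0005 0"

```text
time_s: 4.0
tcp_pos: [589.6, -149.7, 205.3]
ee_rot: [-3.139, -0.0, 0.242]
wrist_force: [-0.6, 5.7, 2.1]
gripper_width: 26.1
grasp_force: 15.0
```

Call:
send_rows --pt "-0.009 0 0.0015 0" --pt "-0.017 0 0.0037 0" --pt "-0.025 0 0.0065 0" --pt "-0.032 0 0.0094 0" --pt "-0.038 0 0.0122 0"

```text
time_s: 4.42
tcp_pos: [552.0, -159.0, 193.2]
ee_rot: [-3.139, 0.001, 0.242]
wrist_force: [-2.0, 5.4, 3.5]
gripper_width: 26.0
grasp_force: 15.0
```

Call:
send_rows --pt "-0.006 0 0.003 0" --pt "-0.011 0 0.006 0" --pt "-0.016 0 0.0094 0" --pt "-0.021 0 0.0131 0" --pt "-0.025 0 0.0165 0"

```text
time_s: 4.83
tcp_pos: [527.4, -165.1, 176.2]
ee_rot: [-3.139, 0.002, 0.242]
wrist_force: [-3.1, 5.0, 1.5]
gripper_width: 26.0
grasp_force: 15.0
```

Call:
send_rows --pt "-0.004 0 0.0037 0" --pt "-0.008 0 0.0077 0" --pt "-0.011 0 0.011 0" --pt "-0.0135 0 0.014 0" --pt "-0.015 0 0.016 0"

```text
time_s: 5.25
tcp_pos: [513.4, -168.6, 160.7]
ee_rot: [-3.139, 0.001, 0.242]
wrist_force: [-3.5, 8.8, 16.0]
gripper_width: 25.6
grasp_force: 15.0
```

Call:
send_rows --pt "-0.0005 0 0.001 0" --pt "-0.0005 0 0.001 0" --pt "-0.0005 0 0.001 0" --pt "-0.0005 0 0.001 0"

```text
time_s: 5.58
tcp_pos: [513.4, -168.6, 160.7]
ee_rot: [-3.14, -0.0, 0.242]
wrist_force: [-3.7, 6.9, 10.7]
gripper_width: 25.8
grasp_force: 15.0
```

Call:
send_rows --pt "0 0 0 0" --pt "0 0 0 0" --pt "0 0 0 0" --pt "0 0 0 0" --pt "0 0 0 0" --claw 100

```text
time_s: 6.0
tcp_pos: [513.8, -170.4, 159.3]
ee_rot: [3.141, 0.0, 0.241]
wrist_force: [-0.3, -0.3, -0.4]
gripper_width: 53.6
grasp_force: 0.0
```

Call:
send_rows --pt "0 0 -0.01 0" --pt "0 0 -0.03 0" --pt "0 0 -0.06 0" --pt "0 0 -0.09 0" --pt "0 0 -0.1 0" --claw 80

```text
time_s: 6.42
tcp_pos: [515.5, -171.1, 264.7]
ee_rot: [3.136, -0.005, 0.242]
wrist_force: [0.5, 0.0, 0.7]
gripper_width: 63.5
grasp_force: 0.0
```

Call:
send_rows --pt "0.01 -0.015 0 -7" --pt "0.03 -0.045 0 -14" --pt "0.055 -0.08 0.01 -21" --pt "0.08 -0.115 0.02 -28" --pt "0.097 -0.139 0.03 -35"

```text
time_s: 6.83
tcp_pos: [575.5, -9.9, 229.6]
ee_rot: [3.141, -0.001, 0.858]
wrist_force: [0.8, -0.0, 0.5]
gripper_width: 63.4
grasp_force: 0.0
```

Call:
send_rows --pt "0 0 0 -7" --pt "0 0 0 -14" --pt "0 0 0 -21" --pt "0 0 0 -28" --pt "0 0 0 -35"

```text
time_s: 7.25
tcp_pos: [574.6, -11.7, 229.1]
ee_rot: [-3.141, 0.0, 1.47]
wrist_force: [0.2, -0.0, 0.3]
gripper_width: 63.7
grasp_force: 0.0
```

Call:
send_rows --pt "0 0 0 -7" --pt "0 0 0 -14" --pt "0 0 0 -20" --pt "0 0 0 -20" --pt "0 0 0 -20"

```text
time_s: 7.67
tcp_pos: [574.6, -11.9, 229.3]
ee_rot: [-3.141, -0.0, 1.809]
wrist_force: [0.5, 0.2, 1.0]
gripper_width: 64.0
grasp_force: 0.0
```

```bash
python3 - <<'E'
from h import *
bot.snapshot("top")
s=bot.read_state();c=bot.get_calibration("wrist");im=bot.snapshot("wrist")
cv2.imwrite("pics/w3.png",im);print(s["time_s"],s["tcp_pos"],s["ee_rot"],s["joints"])
print(proj(c,[[576.2,-12.8,92.2],[576.2,-12.8,80.5],[516.3,-166.6,180]]))
np.save("c3.npy",c,allow_pickle=True)
E
```

```text
7.7167 [574.65008929 -11.96118652 229.29934082] [-3.14128754e+00 -9.16971009e-05  1.80887641e+00] [-2.14764096e-01  2.96706718e-01  1.45682634e+00 -5.19008606e-05
  1.38837408e+00 -4.52834765e-01]
[[326.89468493 235.66242877]
 [326.81397272 232.76047791]
 [195.6484406  447.31375356]]
```

View pics/w3.png

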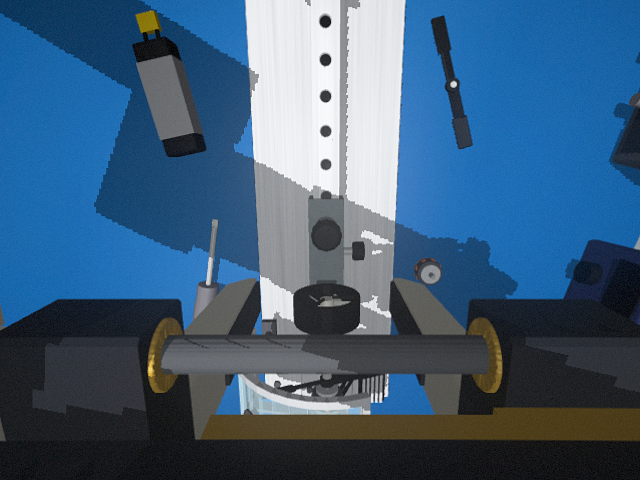

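Wrist view: knob top at (326,234), predicted (327,236), so the error is about 1 mm. I'll descend.

Call:
send_rows --pt "0 0.001 0.015 0" --pt "0 0.001 0.04 0" --pt "0 0.001 0.065 0" --pt "0 0.001 0.09 0" --pt "0 0.001 0.11 0"

```text
time_s: 8.18
tcp_pos: [575.0, -11.6, 117.7]
ee_rot: [-3.14, -0.001, 1.81]
wrist_force: [-0.6, -0.0, -0.1]
gripper_width: 64.0
grasp_force: 0.0
```

Call:
send_rows --pt "0 0 0.015 0" --pt "0 0 0.03 0" --pt "0 0 0.042 0" --pt "0 0 0.051 0" --pt "0 0 0.055 0"

```text
time_s: 8.6
tcp_pos: [575.0, -11.5, 63.1]
ee_rot: [-3.14, -0.001, 1.811]
wrist_force: [0.0, -0.2, 0.1]
gripper_width: 63.7
grasp_force: 0.0
```

Call:
send_rows --pt "0 0 0 0" --pt "0 0 0 0" --pt "0 0 0 0" --pt "0 0 0 0" --pt "0 0 0 0" --claw 255 --force 40

```text
time_s: 9.02
tcp_pos: [576.2, -11.8, 65.2]
ee_rot: [3.14, 0.001, 1.812]
wrist_force: [0.5, 0.3, -0.4]
gripper_width: 35.1
grasp_force: 0.0
```

Call:
send_rows --pt "0 0 0 0" --pt "0 0 0 0" --pt "0 0 0 0" --pt "0 0 0 0" --pt "0 0 0 0"

```text
time_s: 9.43
tcp_pos: [575.9, -11.7, 64.9]
ee_rot: [3.141, 0.0, 1.812]
wrist_force: [-0.7, 0.0, 5.3]
gripper_width: 24.8
grasp_force: 40.0
```

Call:
send_rows --pt "0 0 -0.002 0" --pt "0 0 -0.005 0" --pt "0 0 -0.008 0" --pt "0 0 -0.0105 0" --pt "0 0 -0.0115 0"

```text
time_s: 9.85
tcp_pos: [575.7, -11.7, 75.8]
ee_rot: [-3.141, -0.0, 1.812]
wrist_force: [3.5, -0.2, -9.3]
gripper_width: 25.1
grasp_force: 40.0
```

Call:
send_rows --pt "0 0 0 0" --pt "0 0 0 0"

```text
time_s: 10.02
tcp_pos: [575.7, -11.7, 75.7]
ee_rot: [-3.142, -0.0, 1.812]
wrist_force: [4.1, 0.2, -8.8]
gripper_width: 25.0
grasp_force: 40.0
```

Call:
send_rows --pt "0.002 0 0 0" --pt "0.006 0 0 0" --pt "0.01 0 0 0" --pt "0.014 0 0 0" --pt "0.018 0 0 0"

```text
time_s: 10.43
tcp_pos: [571.3, 6.3, 75.9]
ee_rot: [-3.142, 0.0, 1.812]
wrist_force: [3.8, -1.0, -10.2]
gripper_width: 25.4
grasp_force: 40.0
```

Call:
send_rows --pt "0.004 0 0 0" --pt "0.008 0 0 0" --pt "0.011 0 0 0" --pt "0.012 0 0 0" --pt "0.012 0 0 0"

```text
time_s: 10.85
tcp_pos: [568.3, 18.1, 76.0]
ee_rot: [-3.142, -0.001, 1.813]
wrist_force: [3.9, 1.6, -8.8]
gripper_width: 25.3
grasp_force: 40.0
```

Call:
send_rows --pt "-0.0005 0 0.002 0" --pt "-0.0005 0 0.005 0" --pt "-0.0005 0 0.008 0" --pt "-0.0005 0 0.011 0" --pt "-0.0005 0 0.0125 0"

```text
time_s: 11.27
tcp_pos: [569.0, 16.7, 64.8]
ee_rot: [3.141, 0.001, 1.813]
wrist_force: [-3.6, 1.8, 15.9]
gripper_width: 25.2
grasp_force: 40.0
```

Call:
send_rows --pt "0 0 0 0" --pt "0 0 0 0" --pt "0 0 0 0"

```text
time_s: 11.52
tcp_pos: [568.9, 16.6, 64.9]
ee_rot: [3.141, 0.001, 1.812]
wrist_force: [-1.3, 1.8, 5.9]
gripper_width: 25.4
grasp_force: 40.0
```

```bash
python3 - <<'E'
from h import *
b=bot.snapshot("scene")[190:340,220:420]
cv2.imwrite("pics/s2.png",cv2.resize(b,None,fx=4,fy=4,interpolation=cv2.INTER_CUBIC))
s=bot.read_state();print(s["tcp_pos"],s["wrist_force"],s["grasp_force"],s["dq"].round(4))
print((proj(bot.get_calibration("scene"),[[516.3,-166.6,180]])-[220,190])*4)
E
```

```text
[568.86849707  16.58874934  64.86937622] [-1.70676669  1.05198511  5.40113828] 40.00161945819855 [-0.0003 -0.0021 -0.0012  0.001   0.0002  0.0002]
[[162.35503961 264.75194955]]
```

View pics/s2.png

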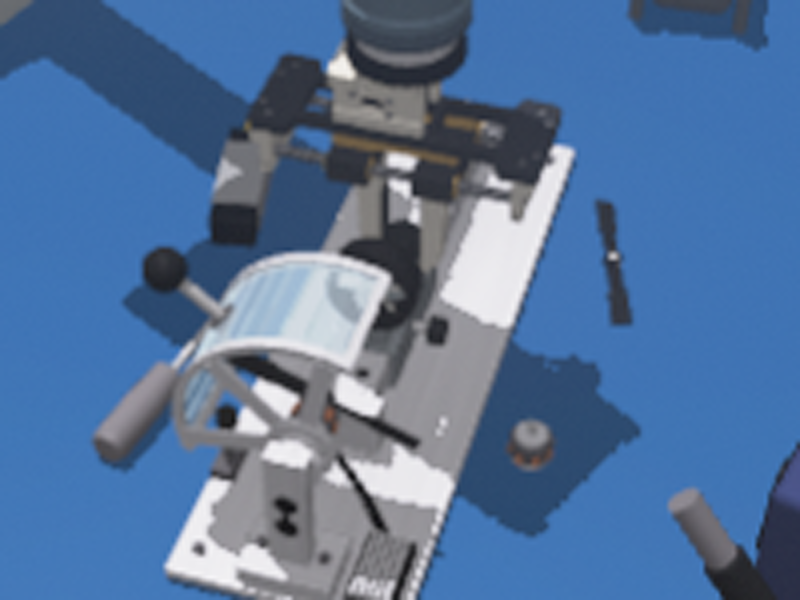

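The guard ball is at (165,270), against a predicted (162,265) for closed, so the guard is down. The loose parts are undisturbed, and the pin is back at its home height with the knob gripped.

```bash
python3 -c "
from plant import bot
print(bot.hand_in())"
```

```text
the job is handed in; nothing more can be done
None
```

The job is handed in, with no verdict returned: the guard is down on its stop, the sleeve sits about 30 mm along at the next hole with the pin home, and the gripper still holds the lock knob at 40 N.

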